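Close the small-parts jar on the phone repair bench

ROBOT

A 6-joint arm with a two-finger parallel gripper is mounted at the origin on the work surface. World frame = base frame: x ahead of the robot, y to its left, z up, the work surface at z = 0. Lengths are in m, angles in rad, forces in N, time in s.
With the tool pointing down it reaches from about 0.35 to 0.85 m from the base axis. Payload 8.1 kg.
Tool frame: the origin (TCP) lies at the very end of the fingers, on their centre line; the grasp point (between the pads) lies 19 mm behind it; x points along the fingers, y is the direction in which the jaws open and shut, and the axes are right-handed (so a half turn about x gives the same grasp; the last joint's range is limited). The gripper opens to 93 mm and grips with 3 to 60 N. Pads are 15 mm wide; open, the fingers measure 128 mm over their backs; the gripper's body (75 mm by 188 mm) begins 65 mm behind the grasp point.
Start: joints at [1.08, 0.13, 1.488, -0, 1.523, -0.085], TCP at [0.237, 0.551, 0.219] pointing down, gripper open.
Joint ranges: [-2.96, 2.96], [-0.89, 2.26], [0.02, 2.5], [-1.34, 4.48], [0, 2.73], [-2.66, 2.66]. Speed limits (rad/s): [2.39, 2.39, 2.79, 3.14, 3.14, 3.14].

INTERFACE

Orientations are given as a rotation vector (axis times angle).
In Python, from plant import * gives the robot as it stands. The module is installed in compiled form; this text tells all that it offers.
- The arm moves only by the tool apply_moves, never from a script. Its argument "series" is a list of rows, each an object with "jaw": the gripper's target within -1 to 1 (shut at 1, half-way at 0, fully open at -1); "linear": the shift along the tool's x, y, z normalised to -1 to 1, where 1 is 0.6 m, a list of three; "roll": the turn about the tool's x normalised to -1 to 1, where 1 is 30 degrees. A call has 1 to 20 rows; each row is the pose to reach, as a shift and turn from the pose measured when the call began, along the tool's axes at that moment; what a row does not reach only later rows make up. A row lasts 1/8 s, in which the tool goes at most 62.5 mm and 10.7 degrees, less where a joint would pass 70% of its speed; a pose out of reach is approached as far as the arm can. A call with a number of a shift or a turn outside -1 to 1 is refused whole. A call with a gripper value outside its range is refused whole. The fingers move at their own pace and stop on an object; "force" is the grip in N (left out, the last holds). Time passes only in rows, so rows that repeat a pose let the fingers close. It gives the time, the measured TCP pose, the force and the opening at its end, in the units of the state.
- read_state(): the state, without advancing time (a new reading comes with each control period).
- read_camera(name): name is "side" or "top" or "wrist"; returns a dict with "pixels" (400x640x3 uint8, blue, green, red), "intrinsics" (3x3 intrinsics, pixels), "rvec" (rotation vector, rad) and "tvec" (3), from world to camera coordinates, as OpenCV has them; the wrist camera has in their place "tool_from_camera" (4x4, takes a point from camera to tool coordinates, whose origin is the TCP and whose axes are the tool frame's). Camera axes: x right, y down, z forward; pixel columns grow to the right and rows downward; lengths in m; the calibration is good to about 2 mm. A picture is of the moment at which its call begins: read the wrist's pose just before it. There is no depth.
- close_job(): hands the job in, once; it reports no verdict.
The state is a dict: "t": time; "q": joint angles; "dq": joint speeds; "joint_torque": joint torques, N m; "tool_pos": TCP position; "orientation": TCP orientation; "force": force on the tool from outside, world axes, zero at the start; "wrist_torque": the same for the moment, N m; "opening": finger opening in m.
Only numpy, scipy, OpenCV 4.12 (cv2) and the standard library are available. Lean on these libraries where they do the work, as an engineer would, in place of code of your own. Each camera call takes 0.05 s, during which the arm holds its last target. There are 200 camera calls.

TASK

Put the loose lid on the jar of small parts that stands in the round holder and close it properly: with the lid resting lightly on the neck, turn it backwards (anticlockwise from above) until it drops into its thread, then screw it clockwise until it is fully down and snug, and let go. Press and tighten gently, never forcing the lid on the jar with more than 45 N, and leave the other things on the bench where they are.

Things in the scene. Friction and masses are not known exactly. Their poses are not given: they have to be found in the camera images.
- lid_mid (a point): Centre of the loose lid, half-way up (16 mm above its lower edge), on its axis; z up through its top. A grey ribbed plastic cap, 58 mm across, 32 mm high, 60 to 95 g, lying on the bench right way up, hollow below (bore 51 mm).
- lid_edge (a point): Centre of the lid's lower edge, 16 mm below lid_mid. Inside this edge sit four lugs (5.5 mm wide, 4 mm high, 90 degrees apart, on this point's x and y axes) that reach in to 20.5 mm from the axis. All lid heights below are those of this edge.
- lid_seal (a point): Centre of the sprung rubber sealing disc inside the lid, 15 mm above the lower edge. Pressed upwards it gives 1 mm per 1.5 N after the first 1.5 N, for up to 4.8 mm.
- mouth (a point): Centre of the jar's round rim (clear body, white plastic neck), about 105 mm above the bench; z up; its yaw says nothing about the thread. Neck 38 mm wide, bevelled to 34 mm at the rim; the 68 mm wide shoulder lies 30 mm below the rim. The jar stands on a sprung pad: pressed, it and this point sink 1 mm per 2 N after the first 1.5 N, by up to 4 mm, then it is rigid.
- thread (a point): Point on the jar's axis 10 mm below the rim, amid four equal thread ridges, 47 mm across: each 58 degrees long, level top 6 mm below the rim, underside sloping from 9.5 mm below at its anticlockwise end to 14.5 mm at its clockwise end, where an upright 6 degree stop stands from 2 to 19 mm below; then a 26 degree gap. Where the gaps lie differs each time; this yaw does not tell.
- drop (a point): Point on the jar's axis 15 mm below the rim: height of the lid's edge once dropped in. Put on at random it rests 6 or 2 mm below the rim, on ridges or stops; turned clockwise on a ridge it jams there, still high. Turned anticlockwise, a quarter turn at most, the lugs come over the gaps, are held there by the next stops, and can drop until the disc meets the rim.
- home (a point): Point on the jar's axis 18.5 mm below the rim: height of the lid's edge when snug. From the drop, about 50 degrees clockwise draw the lugs under the ridges, down against the spring, until they meet the stops. It stays by friction when let go. The jar slips round in its holder if twisted with over about 0.55 N m.
- holder: Dark round steel holder carrying the jar: base 116 mm wide and 10 mm high, cup 88 mm wide up to 45 mm above the bench. Origin at the centre of its underside, z up. Fixed to the bench.
- multimeter: A blue and black multimeter lying face up, 85 x 175 x 46 mm; origin at the centre of its underside. Loose; leave it alone.
- phone: An opened phone chassis lying flat, 72 x 150 x 10 mm; origin at the centre of its underside. Loose; leave it alone.
- glue: A small white glue bottle with a nozzle, standing, 32 mm wide, 85 mm high; origin at the centre of its underside. Loose; leave it alone.
- driver: A screwdriver with a black handle lying on the bench, 160 mm long; origin at its middle, on the bench. Loose; leave it alone.
Mind the look-alikes: they are no part of the job. Of the things that look like the part that bears lid_mid, the largest one is meant.

How it is judged:
On the way, in this order (a step that is already met when the one before it is completed fails the run):
1. the lid is lifted off the bench (height (world z) of lid_mid above 0.06 m), for 0.1 s.
2. the lid has dropped into the thread (its middle less than 3.5 mm above the rim) (horizontal distance between lid_mid and mouth below 0.004 m and z of lid_mid in the frame of mouth below 0.0035 m), for 0.1 s.
At the end, for the whole second after the job is handed in: The lid is screwed down on the jar: its middle is 1 to 6 mm below the rim's level (it rests 1 mm above it when only dropped in, about 2.5 mm below when snug), within 4 mm of the jar's axis and within 4 degrees of square, and the other things are where they were (z of lid_mid in the frame of mouth between -0.006 and -0.001 m and horizontal distance between lid_mid and mouth below 0.004 m and angle between the z axis of lid_mid and the z axis of mouth, either way round below 0.07 rad and angle between lid_mid's own z axis and vertical below 0.1 rad); the robot touches nothing.
It fails at once if the lid is pressed or wedged on the jar or holder with more than 45 N (contact force between lid and holder above 45 N).
It fails at once if the multimeter is moved by more than 20 mm (distance of multimeter from where it was at the start of the episode above 0.02 m).
It fails at once if the phone is moved by more than 20 mm (distance of phone from where it was at the start of the episode above 0.02 m).
It fails at once if the glue is moved by more than 20 mm (distance of glue from where it was at the start of the episode above 0.02 m).
It fails at once if the driver is moved by more than 20 mm (distance of driver from where it was at the start of the episode above 0.02 m).
It also fails if it takes over 72 s, if anything falls off the work surface, if the arm or the gripper's body presses on something with over 40 N, if the wrist force passes 120 N, or if a joint passes its speed limit or range.

## Working session

There is one attempt and no reset: what is moved stays moved. The work goes in short steps, Python scripts to look and compute and a tool call to move; the robot and the scene stay as the last step left them, time stands still between calls to the robot, and variables do not carry over. Pictures are saved under pics/ and viewed, about 8 in all and at most 12, crops included, and the job is handed in when it is done.

Besides the shell and the picture viewer there is one more tool, called as name(argument=value, ...), one argument or row to a line, values as JSON. apply_moves: Moves the arm, as the interface text tells. Its arguments: {"type":"object","properties":{"series":{"type":"array"},"force":{"type":"number"}},"required":["series"]}

```bash
mkdir -p pics
cat > h.py <<'E'
from plant import *
import numpy as np, cv2
from scipy.spatial.transform import Rotation as R
def pose():
    s=read_state(); T=np.eye(4); T[:3,:3]=R.from_rotvec(s["orientation"]).as_matrix(); T[:3,3]=s["tool_pos"]; return T,s
def cam(n):
    T,s=pose(); c=read_camera(n); K=np.array(c["intrinsics"])
    if n=="wrist": W=T@np.array(c["tool_from_camera"])
    else:
        A=np.eye(4);A[:3,:3]=R.from_rotvec(np.array(c["rvec"]).ravel()).as_matrix();A[:3,3]=np.array(c["tvec"]).ravel();W=np.linalg.inv(A)
    return c["pixels"],K,W
def ray(K,W,p,z):
    d=W[:3,:3]@np.linalg.solve(K,[p[0],p[1],1.]); o=W[:3,3]
    return o+d*(z-o[2])/d[2]
def proj(K,W,P):
    c=np.linalg.inv(W)@np.append(P,1); u=K@c[:3]; return u[:2]/u[2]
E
python3 - <<'E'
from h import *
T,s=pose();print(s);print(T)
for n in("top","side"):
    im,K,W=cam(n);cv2.imwrite(f"pics/{n}0.png",im);print(n,K,W)
E
```

```text
{'t': 0.0, 'q': array([ 1.07960750e+00,  1.31148738e-01,  1.48930729e+00,  2.07986330e-05,
        1.52299468e+00, -8.53823386e-02]), 'dq': array([ 7.11620069e-05,  6.11735573e-04,  1.21068747e-03,  1.91464455e-03,
       -5.03752045e-04, -9.08323136e-04]), 'joint_torque': array([-1.17454092e-03, -5.59886241e+01, -4.91736031e+01,  7.64681166e-02,
        3.62691621e-02, -1.56430160e-04]), 'tool_pos': array([0.23654307, 0.55077193, 0.2175795 ]), 'orientation': array([ 0.31694593,  1.54780469, -0.31975078]), 'force': array([-0.29844833,  0.14625868,  0.73892572]), 'wrist_torque': array([-0.03703148, -0.01313962,  0.00742585]), 'opening': 0.09298537121442463}
[[-8.94713366e-04  3.94759985e-01  9.18783845e-01  2.36543074e-01]
 [-1.62857857e-03  9.18782419e-01 -3.94760958e-01  5.50771932e-01]
 [-9.99998274e-01 -1.84950958e-03 -1.79149260e-04  2.17579495e-01]
 [ 0.00000000e+00  0.00000000e+00  0.00000000e+00  1.00000000e+00]]
top [[370.89150529   0.         318.38903471]
 [  0.         370.89150529 201.79469953]
 [  0.           0.           1.        ]] [[ 0.02893942 -0.98919999  0.14368675  0.41654402]
 [-0.99943669 -0.03107866 -0.01266569 -0.00678593]
 [ 0.0169945  -0.14323928 -0.98954217  1.2512918 ]
 [ 0.          0.          0.          1.        ]]
side [[423.28390174   0.         323.4381088 ]
 [  0.         423.28390174 199.08656937]
 [  0.           0.           1.        ]] [[-0.92899536 -0.26365691  0.25971649  0.31633224]
 [-0.36965579  0.69508439 -0.61661356  0.61669557]
 [-0.01795045 -0.66883684 -0.74319248  0.87737658]
 [ 0.          0.          0.          1.        ]]
```

View pics/top0.png

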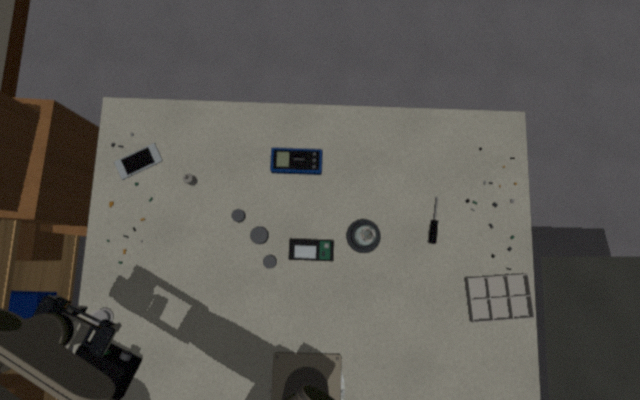

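View pics/side0.png

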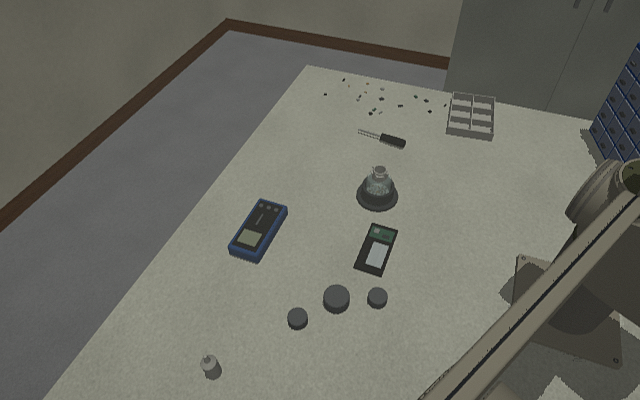

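Lid candidates in the top view are three grey round caps at (238,215), (259,235) and (270,261). In the side view they are at (298,318), (336,298) and (377,297). The middle one is the largest, so I choose that one. The jar in its dark holder is at top (364,235) and side (378,185).

Run:
```python
from h import *
t,Kt,Wt=cam("top");s,Ks,Ws=cam("side")
g=cv2.cvtColor(t,cv2.COLOR_BGR2GRAY);gs=cv2.cvtColor(s,cv2.COLOR_BGR2GRAY)
for (im,K,W,seeds) in((g,Kt,Wt,[(238,215),(259,235),(270,261)]),(gs,Ks,Ws,[(298,316),(336,296),(377,295)])):
    for x,y in seeds:
        m=(im<118).astype(np.uint8) if im is g else (im<100).astype(np.uint8)
        n,l,st,c=cv2.connectedComponentsWithStats(m); k=l[y,x]; print((x,y),im[y,x],im[y-20,x-20],k,st[k],c[k],ray(K,W,c[k],.03),ray(K,W,c[k],.016))
print("jar rough", ray(Kt,Wt,(366,235),.105), ray(Ks,Ws,(380,169),.105))
a=cv2.resize(t[195:280,220:400],None,fx=4,fy=4,interpolation=cv2.INTER_CUBIC)
b=cv2.resize(s[150:330,280:410],None,fx=3,fy=3,interpolation=cv2.INTER_CUBIC)[:340]
b=cv2.resize(s[155:220,340:420],None,fx=3.5,fy=3.5,interpolation=cv2.INTER_CUBIC)
o=np.zeros((a.shape[0]+b.shape[0],a.shape[1],3),np.uint8);o[:a.shape[0]]=a;o[a.shape[0]:,:b.shape[1]]=b
cv2.imwrite("pics/crop1.png",o);print(o.shape)
```

```text
(238, 215) 65 125 409 [230 208  17  16 207] [238.33816425 215.4589372 ] [0.54007762 0.24016815 0.03      ] [0.54149372 0.24299906 0.016     ]
(259, 235) 69 67 455 [249 225  21  21 345] [259.12463768 234.82028986] [0.47849547 0.16852621 0.03      ] [0.47920564 0.17053586 0.016     ]
(270, 261) 70 120 582 [262 253  16  17 214] [269.37383178 261.08411215] [0.39455664 0.13096408 0.03      ] [0.39430459 0.13254315 0.016     ]
(298, 316) 78 144 143 [287 308  21  22 381] [297.17060367 318.42782152] [0.53761669 0.25458091 0.03      ] [0.54127265 0.2485982  0.016     ]
(336, 296) 81 143 141 [323 285  27  29 644] [335.95031056 298.86024845] [0.47624937 0.18077538 0.03      ] [0.47889145 0.17357329 0.016     ]
(377, 295) 78 139 142 [367 287  21  22 361] [376.93628809 297.71745152] [0.39235994 0.1453269  0.03      ] [0.39361604 0.13753915 0.016     ]
jar rough [ 0.48397966 -0.17152899  0.105     ] [ 0.48708214 -0.17489415  0.105     ]
(568, 720, 3)
```

View pics/crop1.png

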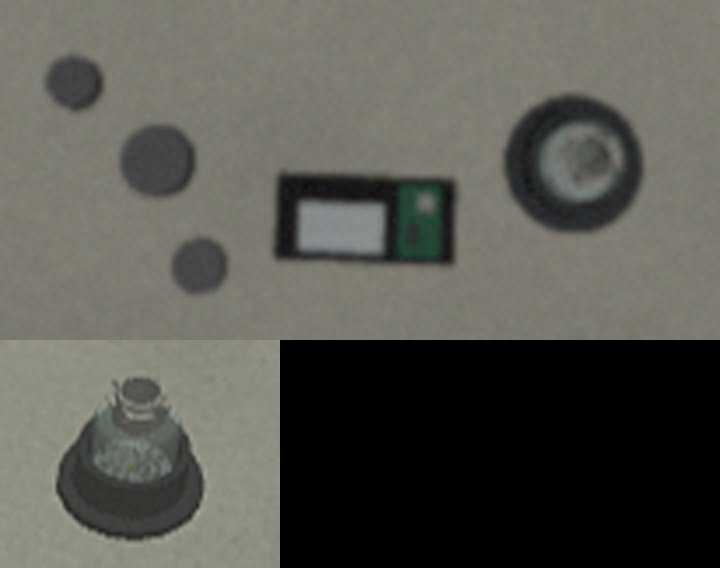

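The crop shows three caps. The largest, in the middle at crop (158,160), which is top (259,235), is the lid, at about (0.479,0.170). The jar neck is at about (0.485,-0.172). A jaw axis near -53° yaw clears both decoys. Next I'll move above the lid.

```bash
cat >> h.py <<'E'
def go(x,y,z):
    T,s=pose(); d=T[:3,:3].T@(np.array([x,y,z])-T[:3,3]); yaw=np.degrees(np.arctan2(T[1,1],T[0,1]))
    print("linear",np.round(d/.6,4),"pos",np.round(T[:3,3],4),"yaw",round(yaw,2),"q6",round(np.degrees(s["q"][5]),1),"xaxis",np.round(T[:3,0],4),"F",np.round(s["force"],2),"open",round(s["opening"],4),"t",s["t"])
E
python3 -c "
from h import *
go(.478,.170,.20)"
```

```text
linear [ 0.0304 -0.4246  0.6202] pos [0.2367 0.551  0.218 ] yaw 66.75 q6 -4.9 xaxis [-5.e-04 -1.e-03 -1.e+00] F [ 0.04  0.81 -0.32] open 0.0929 t 0.2
```

apply_moves(
  series=[
    {"jaw": -1, "linear": [0.03, -0.1, 0.15], "roll": 0.25},
    {"jaw": -1, "linear": [0.03, -0.2, 0.3], "roll": 0.5},
    {"jaw": -1, "linear": [0.03, -0.3, 0.45], "roll": 0.75},
    {"jaw": -1, "linear": [0.03, -0.4, 0.58], "roll": 1},
    {"jaw": -1, "linear": [0.03, -0.425, 0.62], "roll": 1},
    {"jaw": -1, "linear": [0.03, -0.425, 0.62], "roll": 1},
    {"jaw": -1, "linear": [0.03, -0.425, 0.62], "roll": 1},
    {"jaw": -1, "linear": [0.03, -0.425, 0.62], "roll": 1},
  ],
)

```text
t: 1.2
tool_pos: [0.4791, 0.1667, 0.2001]
orientation: [0.727, 1.445, -0.73]
force: [0.9, 0.7, 0.9]
opening: 0.0931
```

apply_moves(
  series=[
    {"jaw": -1, "linear": [0, 0, 0], "roll": 0.35},
    {"jaw": -1, "linear": [0, 0, 0], "roll": 0.7},
    {"jaw": -1, "linear": [0, 0, 0], "roll": 1},
    {"jaw": -1, "linear": [0, 0, 0], "roll": 1},
  ],
)

```text
t: 1.7
tool_pos: [0.4786, 0.1675, 0.1999]
orientation: [1.122, 1.261, -1.125]
force: [-0.3, -0.2, 0.3]
opening: 0.0926
```

apply_moves(
  series=[
    {"jaw": -1, "linear": [0, 0, 0], "roll": 0.35},
    {"jaw": -1, "linear": [0, 0, 0], "roll": 0.7},
    {"jaw": -1, "linear": [0, 0, 0], "roll": 1},
    {"jaw": -1, "linear": [0, 0, 0], "roll": 1},
  ],
)

```text
t: 2.2
tool_pos: [0.4784, 0.1679, 0.1999]
orientation: [1.498, 0.99, -1.501]
force: [0.2, -0.1, -1.0]
opening: 0.0932
```

apply_moves(
  series=[
    {"jaw": -1, "linear": [0, 0, 0], "roll": 0.35},
    {"jaw": -1, "linear": [0, 0, 0], "roll": 0.7},
    {"jaw": -1, "linear": [0, 0, 0], "roll": 1},
    {"jaw": -1, "linear": [0, 0, 0], "roll": 1},
    {"jaw": -1, "linear": [0, 0, 0], "roll": 1},
  ],
)

```text
t: 2.82
tool_pos: [0.4783, 0.1681, 0.1998]
orientation: [1.846, 0.622, -1.849]
force: [1.4, 0.6, 0.6]
opening: 0.0931
```

Run:
```python
from h import *
go(.478,.170,.13)
im,K,W=cam("wrist");cv2.imwrite("pics/w1.png",im);print(W[:3,3], proj(K,W,[.478,.17,.032]))
```

```text
linear [ 0.1164 -0.0028 -0.0017] pos [0.4783 0.1681 0.1998] yaw -52.75 q6 66.4 xaxis [-0.0012 -0.0013 -1.    ] F [1.4  0.59 0.56] open 0.0931 t 2.825
[0.54400552 0.21951595 0.36637418] [317.53016617 181.60482104]
```

View pics/w1.png

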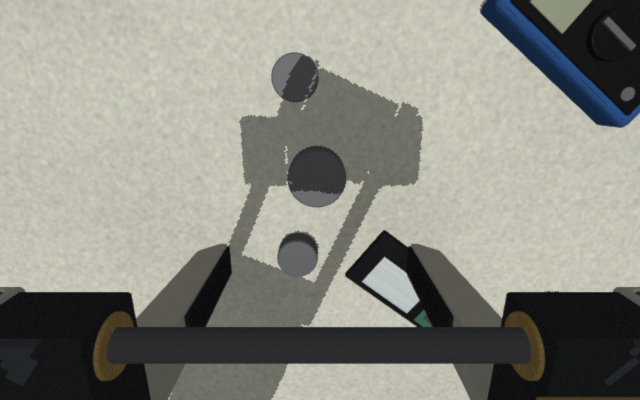

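The wrist view shows the big lid at (317,176), in the gripper's shadow. The small caps are at (295,77) and (298,254), and the phone is at (395,280). I'll refine the lid centre.

Run:
```python
from h import *
im,K,W=cam("wrist")
c=im[130:225,270:365].astype(float); g=c.mean(2); sat=c[...,2]-c[...,0]
m=((c[...,2]-c[...,0])<6).astype(np.uint8)
m=cv2.morphologyEx(m,cv2.MORPH_OPEN,np.ones((5,5)))
n,l,st,ce=cv2.connectedComponentsWithStats(m);k=1+np.argmax(st[1:,4]);print(st[k],ce[k]+[270,130])
cs,_=cv2.findContours((l==k).astype(np.uint8),0,1);(x,y),r=cv2.minEnclosingCircle(cs[0]);print(x+270,y+130,r)
for z in(.016,.032):print(ray(K,W,ce[k]+[270,130],z),ray(K,W,(x+270,y+130),z))
for a in range(4):
    th=a*np.pi/2;print(proj(K,W,[.479+.029*np.cos(th),.17+.029*np.sin(th),.032]),end=' ')
cv2.imwrite("pics/mask.png",m*255)
```

```text
[  17   16   59   61 2842] [316.3096411  176.15270936]
316.4473686218262 176.0 30.685087203979492
[0.47873984 0.17204898 0.016     ] [0.47895431 0.1720329  0.016     ]
[0.48172462 0.17420965 0.032     ] [0.4819293 0.1741943 0.032    ]
[336.1179863  157.59858216] [294.30771213 163.30404822] [300.67998687 203.11823645] [341.0706418  197.79355147]
```

```bash
python3 -c "
from h import *
go(.4797,.1727,.004)"
```

```text
linear [ 0.3264 -0.0049 -0.007 ] pos [0.4783 0.168  0.1999] yaw -52.89 q6 66.5 xaxis [-0.0012 -0.0013 -1.    ] F [-0.59 -0.93  0.06] open 0.0931 t 2.925
```

apply_moves(
  series=[
    {"jaw": -1, "linear": [0.08, -0.0049, -0.007], "roll": 0},
    {"jaw": -1, "linear": [0.16, -0.0049, -0.007], "roll": 0},
    {"jaw": -1, "linear": [0.23, -0.0049, -0.007], "roll": 0},
    {"jaw": -1, "linear": [0.28, -0.0049, -0.007], "roll": 0},
    {"jaw": -1, "linear": [0.31, -0.0049, -0.007], "roll": 0},
    {"jaw": -1, "linear": [0.326, -0.0049, -0.007], "roll": 0},
    {"jaw": -1, "linear": [0.326, -0.0049, -0.007], "roll": 0},
    {"jaw": -1, "linear": [0.326, -0.0049, -0.007], "roll": 0},
  ],
  force=30,
)

```text
t: 3.92
tool_pos: [0.4808, 0.1729, 0.0055]
orientation: [1.849, 0.62, -1.848]
force: [0.6, -0.8, 1.1]
opening: 0.0931
```

```bash
python3 -c "
from h import *
go(.4797,.1727,.004)"
```

```text
linear [ 0.0025 -0.0008  0.0016] pos [0.4808 0.1729 0.0055] yaw -52.88 q6 67.0 xaxis [ 8.e-04 -9.e-04 -1.e+00] F [ 0.64 -0.85  1.1 ] open 0.0931 t 3.925
```

apply_moves(
  series=[
    {"jaw": -1, "linear": [0.004, -0.0008, 0.0016], "roll": 0},
    {"jaw": -1, "linear": [0.004, -0.0008, 0.0016], "roll": 0},
    {"jaw": 1, "linear": [0.004, -0.0008, 0.0016], "roll": 0},
    {"jaw": 1, "linear": [0.004, -0.0008, 0.0016], "roll": 0},
    {"jaw": 1, "linear": [0.004, -0.0008, 0.0016], "roll": 0},
    {"jaw": 1, "linear": [0.004, -0.0008, 0.0016], "roll": 0},
    {"jaw": 1, "linear": [0.004, -0.0008, 0.0016], "roll": 0},
    {"jaw": 1, "linear": [0.004, -0.0008, 0.0016], "roll": 0},
  ],
  force=30,
)

```text
t: 4.92
tool_pos: [0.4798, 0.1727, 0.0031]
orientation: [1.849, 0.62, -1.848]
force: [0.2, -1.3, -1.1]
opening: 0.0578
```

```bash
python3 -c "
from h import *
go(.4797,.1727,.2)"
```

```text
linear [-3.281e-01  3.000e-04  0.000e+00] pos [0.4798 0.1727 0.0031] yaw -52.88 q6 67.0 xaxis [ 9.e-04 -8.e-04 -1.e+00] F [ 0.2  -1.33 -1.05] open 0.0578 t 4.925
```

apply_moves(
  series=[
    {"jaw": 1, "linear": [-0.05, 0, 0], "roll": 0},
    {"jaw": 1, "linear": [-0.12, 0, 0], "roll": 0},
    {"jaw": 1, "linear": [-0.2, 0, 0], "roll": 0},
    {"jaw": 1, "linear": [-0.28, 0, 0], "roll": 0},
    {"jaw": 1, "linear": [-0.32, 0, 0], "roll": 0},
    {"jaw": 1, "linear": [-0.33, 0, 0], "roll": 0},
    {"jaw": 1, "linear": [-0.33, 0, 0], "roll": 0},
  ],
)

```text
t: 5.8
tool_pos: [0.4793, 0.1728, 0.2003]
orientation: [1.848, 0.62, -1.849]
force: [-0.1, -0.2, -1.2]
opening: 0.0578
```

Run:
```python
from h import *
go(.482,-.172,.2)
im,K,W=cam("wrist");cv2.imwrite("pics/w2.png",im)
T,_=pose();Wt=np.linalg.inv(T)@W
print(Wt.round(4))
for p in([.003,0,0],[.003-.032,0,0],[.003-.032,0,.029],[.003-.032,0,-.029],[.003,0,.029]):print(p,proj(K,Wt,np.array(p)))
```

```text
linear [0.001  0.461  0.3432] pos [0.4793 0.1728 0.2003] yaw -52.88 q6 67.0 xaxis [ 0.    -0.001 -1.   ] F [-0.08 -0.22 -1.21] open 0.0578 t 5.8
[[-1.600e-03 -2.944e-01  9.557e-01 -1.675e-01]
 [ 1.000e+00 -4.000e-04  1.500e-03 -1.000e-03]
 [-1.000e-04  9.557e-01  2.944e-01 -8.330e-02]
 [ 0.000e+00  0.000e+00  0.000e+00  1.000e+00]]
[0.003, 0, 0] [319.9680131  257.02773808]
[-0.029, 0, 0] [320.35783801 288.52372913]
[-0.029, 0, 0.029] [320.26088287 342.28179377]
[-0.029, 0, -0.029] [320.46595142 228.57882081]
[0.003, 0, 0.029] [319.90316161 303.77119757]
```

View pics/w2.png

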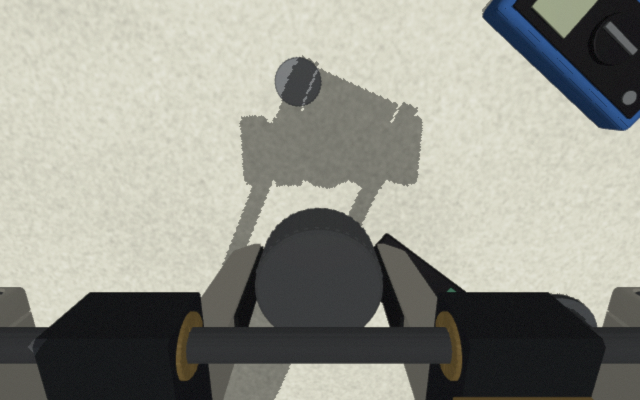

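The lid is held, with its centre column near 320 and its far silhouette at row ~208. The phone and a small cap are behind the fingers. I'll work out the in-grip offset along tool z.

Run:
```python
from h import *
im=cv2.imread("pics/w2.png");c=im.astype(float)
_,K,W=cam("wrist");T,_=pose();Wt=np.linalg.inv(T)@W
g=c.mean(2)
print("col318 rows200-245",g[200:246,314:324].mean(1).round(0))
for dz in(0,-.001,-.002,-.003,-.004):
    th=np.linspace(0,2*np.pi,180)
    lo=np.array([proj(K,Wt,[.003,.029*np.sin(a),dz+.029*np.cos(a)]) for a in th]);up=np.array([proj(K,Wt,[-.029,.029*np.sin(a),dz+.029*np.cos(a)]) for a in th])
    print(dz,"far low",lo[:,1].min(),"far top",up[:,1].min(),"x",up[:,0].min(),up[:,0].max(),"row widest",up[up[:,0].argmax(),1])
```

```text
col318 rows200-245 [207. 209. 210. 212. 213. 212. 207. 183.  90.  53.  50.  50.  50.  51.
  50.  51.  51.  51.  50.  51.  51.  50.  51.  52.  51.  50.  51.  55.
  52.  52.  57.  60.  59.  60.  60.  61.  62.  61.  62.  61.  62.  61.
  61.  62.  61.  62.]
0 far low 205.63316170511936 far top 228.4633235660238 x 256.04811371764254 385.01487332624845 row widest 286.018576592584
-0.001 far low 203.7755218715364 far top 226.26656767206393 x 255.92995216408812 385.1409075185777 row widest 284.04659788255674
-0.002 far low 201.9117211481369 far top 224.06101425341254 x 255.81134217396075 385.2674197873586 row widest 282.06713900729073
-0.003 far low 200.04172883499 far top 221.84661035580444 x 255.69228118960524 385.3944128579397 row widest 280.0801573249504
-0.004 far low 198.16551402785376 far top 219.62330259912858 x 255.57276663387924 385.52188947642395 row widest 278.08560986896777
```

```bash
python3 -c "
from h import *
go(.423,-.217,.2)"
```

```text
linear [-1.000e-04  4.618e-01  4.659e-01] pos [0.4787 0.1726 0.1992] yaw -52.88 q6 67.0 xaxis [-0.0019 -0.0016 -1.    ] F [-0.95 -0.23 -1.25] open 0.0577 t 5.9
```

apply_moves(
  series=[
    {"jaw": 1, "linear": [0, 0.06, 0.06], "roll": 0},
    {"jaw": 1, "linear": [0, 0.12, 0.12], "roll": 0},
    {"jaw": 1, "linear": [0, 0.18, 0.18], "roll": 0},
    {"jaw": 1, "linear": [0, 0.24, 0.24], "roll": 0},
    {"jaw": 1, "linear": [0, 0.3, 0.3], "roll": 0},
    {"jaw": 1, "linear": [0, 0.36, 0.36], "roll": 0},
    {"jaw": 1, "linear": [0, 0.42, 0.42], "roll": 0},
    {"jaw": 1, "linear": [0, 0.462, 0.466], "roll": 0},
    {"jaw": 1, "linear": [0, 0.462, 0.466], "roll": 0},
    {"jaw": 1, "linear": [0, 0.462, 0.466], "roll": 0},
    {"jaw": 1, "linear": [0, 0.462, 0.466], "roll": 0},
  ],
)

```text
t: 7.28
tool_pos: [0.4231, -0.216, 0.1994]
orientation: [1.846, 0.622, -1.851]
force: [0.4, 1.0, 0.4]
opening: 0.0577
```

Run:
```python
from h import *
go(.485,-.172,.2)
im,K,W=cam("wrist");cv2.imwrite("pics/w3.png",im)
for p in([.485,-.172,.105],[.485,-.172,0.045]):print(proj(K,W,np.array(p)))
```

```text
linear [-0.0013  0.004  -0.1266] pos [ 0.4231 -0.216   0.1994] yaw -52.8 q6 19.7 xaxis [-2.6e-03 -8.0e-04 -1.0e+00] F [0.44 1.03 0.44] open 0.0577 t 7.275
[323.12723114 105.00861129]
[322.26245282 102.95836444]
```

View pics/w3.png

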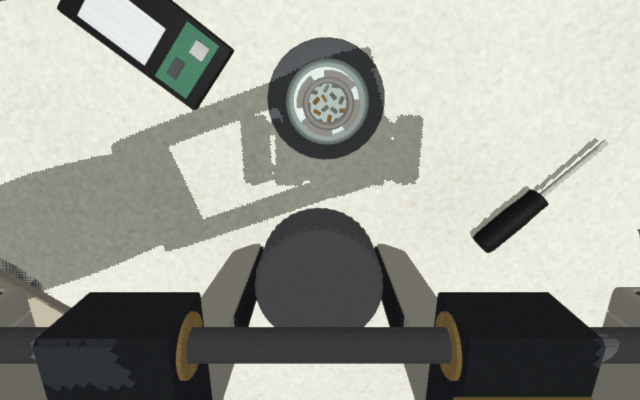

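The wrist view shows the jar and holder at about (326,99) and the neck with its thread ridges at about (327,102). The phone is at (150,50) and the driver at (520,215). I'll fit the rim and base from this picture and check one crop.

Run:
```python
from h import *
_,K,W=cam("wrist");im=cv2.imread("pics/w3.png")
g=cv2.cvtColor(im,cv2.COLOR_BGR2GRAY)
cr=g[25:175,255:400];m=(cr<90).astype(np.uint8);m=cv2.morphologyEx(m,cv2.MORPH_OPEN,np.ones((3,3)))
cs,_=cv2.findContours(m,cv2.RETR_EXTERNAL,cv2.CHAIN_APPROX_NONE);c=max(cs,key=cv2.contourArea);h=cv2.convexHull(c)
e=cv2.fitEllipse(h);p=np.array(e[0])+[255,25];print("base",p,e[1],ray(K,W,p,.008))
C=cv2.HoughCircles(cv2.resize(g[60:145,280:375],None,fx=6,fy=6,interpolation=cv2.INTER_CUBIC),cv2.HOUGH_GRADIENT,1.5,20,param1=120,param2=40,minRadius=60,maxRadius=280)
for x,y,r in (C[0][:8] if C is not None else []):
    p=np.array([x/6+280,y/6+60]);print(p,r/6,ray(K,W,p,.105)[:2],ray(K,W,p,.075)[:2])
dp=W[2,3]-.105;print("px/mm at rim",K[0,0]/dp/1000)
o=cv2.resize(im[55:150,275:380],None,fx=6,fy=6,interpolation=cv2.INTER_CUBIC);cv2.imwrite("pics/crop3.png",o)
```

```text
base [326.4970932  100.06434631] (113.88199615478516, 119.84228515625) [ 0.48939881 -0.17456569  0.008     ]
[330.875 103.125] 34.475002 [ 0.48954791 -0.17569883] [ 0.48960045 -0.17696636]
[326.625 102.375] 30.225 [ 0.48810302 -0.17293515] [ 0.48798951 -0.17388506]
[327.375  98.375] 28.65 [ 0.49062171 -0.17167597] [ 0.49079766 -0.17248118]
[326.375 106.375] 36.7 [ 0.48578679 -0.17449116] [ 0.48540708 -0.17561989]
[323.625 100.125] 26.799997 [ 0.48802994 -0.17026154] [ 0.48790802 -0.1709042 ]
[326.375  94.625] 18.1 [ 0.4922288  -0.16952973] [ 0.49258943 -0.17008828]
[322.875 105.875] 10.474999 [ 0.48453028 -0.17225937] [ 0.48400618 -0.17313162]
px/mm at rim 1.330957374481001
```

View pics/crop3.png

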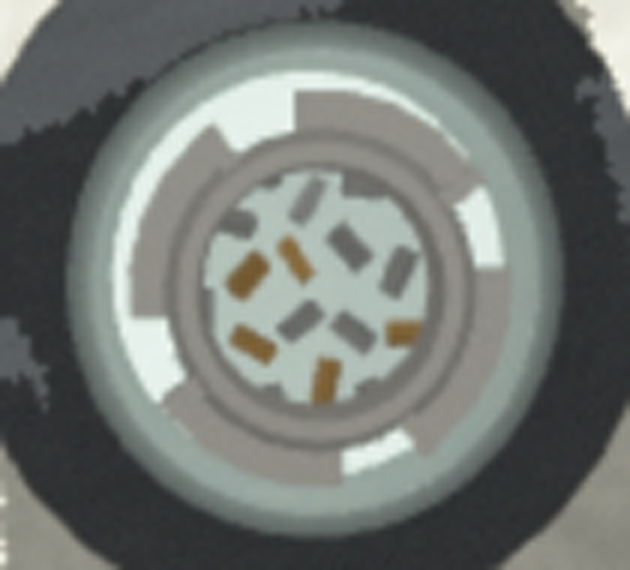

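Run:
```python
from h import *
T,_=pose();_,K,W=cam("wrist")
for p,z in(((328.1,103.),.103),((328.1,103.),.099)):
    J=ray(K,W,p,z);print(J)
t,Kt,Wt=cam("top")
J=ray(K,W,(328.1,103.),.103)
L=T[:3,:3]@[0,0,.0008]
go(*(J-L+[0,0,.115-.103]))
```

```text
[ 0.48847212 -0.17429431  0.103     ]
[ 0.48846245 -0.17443907  0.099     ]
linear [ 0.1413  0.0097 -0.1308] pos [ 0.4232 -0.2165  0.1999] yaw -52.8 q6 19.7 xaxis [-0.0018 -0.0016 -1.    ] F [ 0.74 -0.62 -1.03] open 0.0579 t 7.475
```

apply_moves(
  series=[
    {"jaw": 1, "linear": [0, 0.0097, -0.05], "roll": 0},
    {"jaw": 1, "linear": [0, 0.0097, -0.1], "roll": 0},
    {"jaw": 1, "linear": [0.02, 0.0097, -0.131], "roll": 0},
    {"jaw": 1, "linear": [0.08, 0.0097, -0.131], "roll": 0},
    {"jaw": 1, "linear": [0.12, 0.0097, -0.131], "roll": 0},
    {"jaw": 1, "linear": [0.125, 0.0097, -0.131], "roll": 0},
    {"jaw": 1, "linear": [0.125, 0.0097, -0.131], "roll": 0},
    {"jaw": 1, "linear": [0.125, 0.0097, -0.131], "roll": 0},
  ],
)

```text
t: 8.48
tool_pos: [0.49, -0.1741, 0.1261]
orientation: [1.847, 0.619, -1.848]
force: [0.2, 0.2, -0.1]
opening: 0.0577
```

Run:
```python
from h import *
go(.489,-.1739,.11)
s,K,W=cam("side");t,Kt,Wt=cam("top")
print(proj(K,W,[.4885,-.1744,.105]))
a=cv2.resize(s[130:225,320:430],None,fx=5,fy=5,interpolation=cv2.INTER_CUBIC)
cv2.imwrite("pics/s4.png",a)
```

```text
linear [ 0.0269 -0.0014  0.0011] pos [ 0.49   -0.1741  0.1261] yaw -52.81 q6 27.7 xaxis [ 1.0e-04 -2.5e-03 -1.0e+00] F [ 0.23  0.19 -0.09] open 0.0577 t 8.475
[379.42301314 168.99011743]
```

View pics/s4.png

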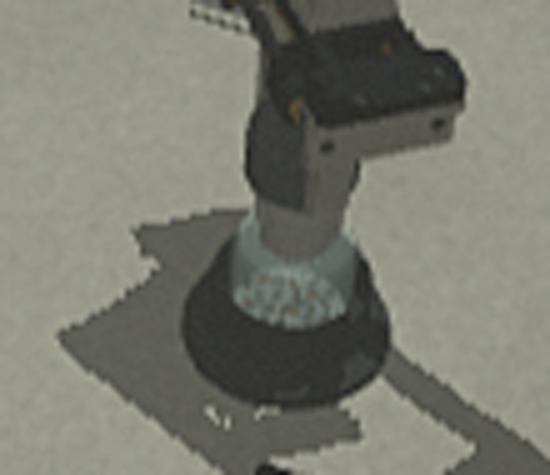

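The lid sits concentrically over the neck. I'll lower it slowly, watching the force.

apply_moves(
  series=[
    {"jaw": 1, "linear": [0.015, -0.001, 0.001], "roll": 0},
    {"jaw": 1, "linear": [0.026, -0.0014, 0.0011], "roll": 0},
    {"jaw": 1, "linear": [0.03, -0.0014, 0.0011], "roll": 0},
    {"jaw": 1, "linear": [0.03, -0.0014, 0.0011], "roll": 0},
    {"jaw": 1, "linear": [0.033, -0.0014, 0.0011], "roll": 0},
    {"jaw": 1, "linear": [0.033, -0.0014, 0.0011], "roll": 0},
  ],
)

```text
t: 9.32
tool_pos: [0.489, -0.1739, 0.1062]
orientation: [1.847, 0.619, -1.848]
force: [-0.3, 0.3, -1.8]
opening: 0.0578
```

```bash
python3 -c "
from h import *
go(.489,-.1739,.102)"
```

```text
linear [ 0.007   0.     -0.0001] pos [ 0.489  -0.1739  0.1062] yaw -52.81 q6 27.7 xaxis [ 1.0e-04 -2.5e-03 -1.0e+00] F [-0.34  0.28 -1.83] open 0.0578 t 9.325
```

apply_moves(
  series=[
    {"jaw": 1, "linear": [0.004, 0, 0], "roll": 0},
    {"jaw": 1, "linear": [0.004, 0, 0], "roll": 0},
    {"jaw": 1, "linear": [0.007, 0, 0], "roll": 0},
    {"jaw": 1, "linear": [0.007, 0, 0], "roll": 0},
  ],
)

```text
t: 9.82
tool_pos: [0.4891, -0.174, 0.1021]
orientation: [1.847, 0.619, -1.848]
force: [0.1, -0.7, 0.5]
opening: 0.058
```

```bash
python3 -c "
from h import *
go(.489,-.1739,.1)"
```

```text
linear [ 0.0036 -0.0003  0.    ] pos [ 0.4891 -0.174   0.1021] yaw -52.81 q6 27.7 xaxis [ 4.0e-04 -2.8e-03 -1.0e+00] F [ 0.13 -0.75  0.52] open 0.058 t 9.825
```

apply_moves(
  series=[
    {"jaw": 1, "linear": [0.0025, 0, 0], "roll": 0},
    {"jaw": 1, "linear": [0.0025, 0, 0], "roll": 0},
    {"jaw": 1, "linear": [0.0025, 0, 0], "roll": 0},
  ],
)

```text
t: 10.2
tool_pos: [0.4892, -0.1741, 0.1008]
orientation: [1.847, 0.619, -1.847]
force: [-1.7, -0.7, 1.9]
opening: 0.0575
```

```bash
python3 -c "
from h import *
go(.489,-.1739,.1)
import time
for i in range(1): print(read_state()['wrist_torque'])"
```

```text
linear [ 0.0014 -0.0005  0.0001] pos [ 0.4892 -0.1741  0.1008] yaw -52.81 q6 27.7 xaxis [ 7.0e-04 -2.9e-03 -1.0e+00] F [-1.68 -0.74  1.91] open 0.0575 t 10.2
[-0.08048807  0.30167909  0.03972643]
```

apply_moves(
  series=[
    {"jaw": 1, "linear": [0.0025, 0, 0], "roll": 0},
    {"jaw": 1, "linear": [0.0025, 0, 0], "roll": 0},
    {"jaw": 1, "linear": [0.0025, 0, 0], "roll": 0},
  ],
)

```text
t: 10.58
tool_pos: [0.4894, -0.1741, 0.0996]
orientation: [1.847, 0.618, -1.847]
force: [-1.0, 0.9, 4.9]
opening: 0.0574
```

apply_moves(
  series=[
    {"jaw": 1, "linear": [0, 0, 0], "roll": -0.17},
    {"jaw": 1, "linear": [0, 0, 0], "roll": -0.33},
    {"jaw": 1, "linear": [0, 0, 0], "roll": -0.33},
  ],
)

```text
t: 10.95
tool_pos: [0.4897, -0.1742, 0.0999]
orientation: [1.735, 0.752, -1.735]
force: [0.7, -0.5, 4.2]
opening: 0.0575
```

```bash
python3 -c "
from h import *
go(.489,-.1739,.1)
print(read_state()['wrist_torque'])"
```

```text
linear [-0.0001 -0.0013  0.0005] pos [ 0.4897 -0.1742  0.0999] yaw -42.93 q6 17.8 xaxis [ 0.0018 -0.0032 -1.    ] F [ 0.71 -0.5   4.22] open 0.0575 t 10.95
[-0.0069425   0.16918271  0.09004535]
```

apply_moves(
  series=[
    {"jaw": 1, "linear": [0.001, -0.0012, 0.0005], "roll": -0.17},
    {"jaw": 1, "linear": [0.001, -0.0012, 0.0005], "roll": -0.33},
    {"jaw": 1, "linear": [0.001, -0.0012, 0.0005], "roll": -0.33},
  ],
)

```text
t: 11.32
tool_pos: [0.4894, -0.174, 0.0997]
orientation: [1.62, 0.874, -1.619]
force: [0.5, 0.8, 5.1]
opening: 0.0572
```

apply_moves(
  series=[
    {"jaw": 1, "linear": [0.0005, 0, 0], "roll": -0.17},
    {"jaw": 1, "linear": [0.0005, 0, 0], "roll": -0.33},
    {"jaw": 1, "linear": [0.0005, 0, 0], "roll": -0.33},
  ],
)

```text
t: 11.7
tool_pos: [0.4897, -0.174, 0.0997]
orientation: [1.501, 0.984, -1.5]
force: [-0.7, 0.3, 4.6]
opening: 0.0579
```

```bash
python3 -c "
from h import *
go(.489,-.1739,.1)
print(read_state()['wrist_torque'])"
```

```text
linear [-0.0006 -0.0011  0.0002] pos [ 0.4897 -0.174   0.0997] yaw -23.26 q6 -1.9 xaxis [ 0.0033 -0.0036 -1.    ] F [-0.71  0.33  4.65] open 0.0579 t 11.7
[-0.02052067  0.1511241   0.08749904]
```

apply_moves(
  series=[
    {"jaw": 1, "linear": [0.0005, -0.0011, 0.0002], "roll": -0.17},
    {"jaw": 1, "linear": [0.0005, -0.0011, 0.0002], "roll": -0.33},
    {"jaw": 1, "linear": [0.0005, -0.0011, 0.0002], "roll": -0.33},
  ],
)

```text
t: 12.08
tool_pos: [0.4894, -0.174, 0.0997]
orientation: [1.379, 1.083, -1.378]
force: [-0.5, 0.1, 5.1]
opening: 0.0577
```

apply_moves(
  series=[
    {"jaw": 1, "linear": [0.0005, 0, 0], "roll": -0.17},
    {"jaw": 1, "linear": [0.0005, 0, 0], "roll": -0.33},
    {"jaw": 1, "linear": [0.0005, 0, 0], "roll": -0.33},
  ],
)

```text
t: 12.45
tool_pos: [0.4897, -0.174, 0.0997]
orientation: [1.254, 1.173, -1.253]
force: [-0.2, 0.8, 5.5]
opening: 0.0578
```

```bash
python3 -c "
from h import *
go(.489,-.1739,.1)
print(read_state()['wrist_torque'])"
```

```text
linear [-0.0005 -0.0012 -0.    ] pos [ 0.4897 -0.174   0.0997] yaw -3.57 q6 -21.6 xaxis [ 0.0048 -0.0039 -1.    ] F [-0.25  0.76  5.53] open 0.0578 t 12.45
[0.08096362 0.11585565 0.08466797]
```

apply_moves(
  series=[
    {"jaw": 1, "linear": [0.0005, -0.0014, 0], "roll": -0.17},
    {"jaw": 1, "linear": [0.0005, -0.0014, 0], "roll": -0.33},
    {"jaw": 1, "linear": [0.0005, -0.0014, 0], "roll": -0.33},
  ],
)

```text
t: 12.82
tool_pos: [0.4893, -0.1739, 0.0996]
orientation: [1.129, 1.251, -1.127]
force: [0.7, 0.3, 3.6]
opening: 0.0578
```

```bash
python3 -c "
from h import *
go(.489,-.1739,.1)
print(read_state()['wrist_torque'])"
```

```text
linear [-0.0006 -0.0005 -0.    ] pos [ 0.4893 -0.1739  0.0996] yaw 6.21 q6 -31.4 xaxis [ 0.0057 -0.004  -1.    ] F [0.7  0.3  3.59] open 0.0578 t 12.825
[ 0.11006293 -0.11570355 -0.06889377]
```

apply_moves(
  series=[
    {"jaw": 1, "linear": [0.0005, 0, 0], "roll": -0.17},
    {"jaw": 1, "linear": [0.0005, 0, 0], "roll": -0.33},
    {"jaw": 1, "linear": [0.0005, 0, 0], "roll": -0.33},
  ],
)

```text
t: 13.2
tool_pos: [0.4884, -0.1737, 0.0985]
orientation: [1.001, 1.323, -1.002]
force: [-0.8, -0.8, -0.8]
opening: 0.0576
```

```bash
python3 -c "
from h import *
go(.489,-.1739,.1)
print(read_state()['wrist_torque'])"
```

```text
linear [-0.0025  0.0008  0.0005] pos [ 0.4884 -0.1737  0.0985] yaw 15.92 q6 -41.1 xaxis [ 0.0038 -0.0035 -1.    ] F [-0.81 -0.75 -0.81] open 0.0576 t 13.2
[-0.15532858  0.42754757 -0.07412422]
```

The force fell to about zero after ~69° anticlockwise, so the lugs are over the gaps. I'll lower into the gaps.

apply_moves(
  series=[
    {"jaw": 1, "linear": [0.003, 0.0008, 0.0005], "roll": 0},
    {"jaw": 1, "linear": [0.005, 0.0008, 0.0005], "roll": 0},
    {"jaw": 1, "linear": [0.005, 0.0008, 0.0005], "roll": 0},
  ],
)

```text
t: 13.58
tool_pos: [0.4887, -0.1738, 0.0952]
orientation: [1.002, 1.323, -1.003]
force: [-1.8, -0.7, 0.6]
opening: 0.0582
```

```bash
python3 -c "
from h import *
go(.489,-.1739,.093)
print(read_state()['wrist_torque'])"
```

```text
linear [0.0036 0.0005 0.0002] pos [ 0.4887 -0.1738  0.0952] yaw 15.87 q6 -41.0 xaxis [ 0.003  -0.0033 -1.    ] F [-1.8  -0.67  0.63] open 0.0582 t 13.575
[-0.19409368  0.54935263 -0.0135965 ]
```

apply_moves(
  series=[
    {"jaw": 1, "linear": [0.003, 0.0005, 0], "roll": 0},
    {"jaw": 1, "linear": [0.004, 0.0005, 0], "roll": 0},
    {"jaw": 1, "linear": [0.004, 0.0005, 0], "roll": 0},
  ],
)

```text
t: 13.95
tool_pos: [0.4889, -0.1738, 0.0928]
orientation: [1.002, 1.323, -1.003]
force: [-2.3, -0.9, 2.2]
opening: 0.0575
```

```bash
python3 -c "
from h import *
go(.489,-.1739,.091)
print(read_state()['wrist_torque'])"
```

```text
linear [0.003  0.0001 0.0002] pos [ 0.4889 -0.1738  0.0928] yaw 15.86 q6 -41.0 xaxis [ 0.003  -0.0034 -1.    ] F [-2.29 -0.93  2.23] open 0.0575 t 13.95
[-0.20321643  0.60966997 -0.05651441]
```

apply_moves(
  series=[
    {"jaw": 1, "linear": [0.0025, -0.0005, 0], "roll": 0},
    {"jaw": 1, "linear": [0.0025, -0.0005, 0], "roll": 0},
    {"jaw": 1, "linear": [0.003, -0.0005, 0], "roll": 0.17},
    {"jaw": 1, "linear": [0.0035, -0.0005, 0], "roll": 0.33},
    {"jaw": 1, "linear": [0.0035, -0.0005, 0], "roll": 0.33},
  ],
)

```text
t: 14.58
tool_pos: [0.4893, -0.174, 0.091]
orientation: [1.131, 1.251, -1.131]
force: [-0.3, -0.2, 1.3]
opening: 0.0582
```

```bash
python3 -c "
from h import *
go(.4886,-.1739,.091)
print(read_state()['wrist_torque'])"
```

```text
linear [ 0.     -0.0011 -0.0002] pos [ 0.4893 -0.174   0.091 ] yaw 6.0 q6 -31.1 xaxis [ 0.0043 -0.0036 -1.    ] F [-0.31 -0.19  1.29] open 0.0582 t 14.575
[-0.05333796  0.1257745  -0.03428315]
```

apply_moves(
  series=[
    {"jaw": 1, "linear": [0.0008, -0.0011, 0], "roll": 0.17},
    {"jaw": 1, "linear": [0.0015, -0.0011, 0], "roll": 0.33},
    {"jaw": 1, "linear": [0.0015, -0.0011, 0], "roll": 0.33},
  ],
)

```text
t: 14.95
tool_pos: [0.4891, -0.1742, 0.0905]
orientation: [1.257, 1.17, -1.255]
force: [0.3, -0.3, 3.4]
opening: 0.0579
```

apply_moves(
  series=[
    {"jaw": 1, "linear": [0.0008, -0.0005, 0], "roll": 0.17},
    {"jaw": 1, "linear": [0.0015, -0.0005, 0], "roll": 0.33},
    {"jaw": 1, "linear": [0.0015, -0.0005, 0], "roll": 0.33},
  ],
)

```text
t: 15.32
tool_pos: [0.4892, -0.1742, 0.0899]
orientation: [1.381, 1.081, -1.377]
force: [0.2, -0.3, 3.3]
opening: 0.0575
```

```bash
python3 -c "
from h import *
go(.4888,-.1739,.091)
print(read_state()['wrist_torque'])"
```

```text
linear [-0.0019 -0.0008 -0.0004] pos [ 0.4892 -0.1742  0.0899] yaw -13.49 q6 -11.7 xaxis [ 0.0062 -0.0042 -1.    ] F [ 0.25 -0.31  3.34] open 0.0575 t 15.325
[-0.17722198  0.17207993 -0.02244795]
```

apply_moves(
  series=[
    {"jaw": 1, "linear": [0.0008, -0.0008, -0.0004], "roll": 0.17},
    {"jaw": 1, "linear": [0.0013, -0.0008, -0.0004], "roll": 0.33},
    {"jaw": 1, "linear": [0.0013, -0.0008, -0.0004], "roll": 0.33},
  ],
)

```text
t: 15.7
tool_pos: [0.4891, -0.174, 0.0893]
orientation: [1.502, 0.982, -1.496]
force: [1.1, -0.3, 2.8]
opening: 0.0578
```

```bash
python3 -c "
from h import *
go(.4888,-.1739,.091)
print(read_state()['wrist_torque'])"
```

```text
linear [-0.0028 -0.0004  0.0001] pos [ 0.4891 -0.174   0.0893] yaw -23.19 q6 -2.0 xaxis [ 0.0068 -0.0044 -1.    ] F [ 1.07 -0.28  2.78] open 0.0578 t 15.7
[-0.14384529  0.13661053 -0.00209564]
```

apply_moves(
  series=[
    {"jaw": 1, "linear": [0.0008, -0.0005, 0], "roll": 0.17},
    {"jaw": 1, "linear": [0.0013, -0.0005, 0], "roll": 0.33},
    {"jaw": 1, "linear": [0.0013, -0.0005, 0], "roll": 0.33},
  ],
)

```text
t: 16.08
tool_pos: [0.489, -0.1739, 0.0888]
orientation: [1.62, 0.873, -1.612]
force: [0.7, -0.1, 4.7]
opening: 0.0576
```

```bash
python3 -c "
from h import *
go(.4888,-.1739,.091)
print(read_state()['wrist_torque'])"
```

```text
linear [-0.0037 -0.0002  0.0001] pos [ 0.489  -0.1739  0.0888] yaw -32.86 q6 7.7 xaxis [ 0.0072 -0.0045 -1.    ] F [ 0.75 -0.08  4.66] open 0.0576 t 16.075
[-0.16263903  0.14046565 -0.02928892]
```

apply_moves(
  series=[
    {"jaw": 1, "linear": [0.0006, -0.0003, 0], "roll": 0.1},
    {"jaw": 1, "linear": [0.0006, -0.0003, 0], "roll": 0.2},
    {"jaw": 1, "linear": [0.0006, -0.0003, 0], "roll": 0.2},
  ],
)

```text
t: 16.45
tool_pos: [0.489, -0.1739, 0.0886]
orientation: [1.688, 0.803, -1.679]
force: [0.6, -1.7, 4.7]
opening: 0.0577
```

```bash
python3 -c "
from h import *
go(.4888,-.1739,.091)
print(read_state()['wrist_torque'])"
```

```text
linear [-0.004  -0.0002  0.0003] pos [ 0.489  -0.1739  0.0886] yaw -38.64 q6 13.5 xaxis [ 0.0076 -0.0047 -1.    ] F [ 0.64 -1.72  4.73] open 0.0577 t 16.45
[-0.16912665  0.16994181 -0.00309503]
```

apply_moves(
  series=[
    {"jaw": 1, "linear": [0.0003, -0.0003, 0], "roll": 0.1},
    {"jaw": 1, "linear": [0.0003, -0.0003, 0], "roll": 0.2},
    {"jaw": 1, "linear": [0.0003, -0.0003, 0], "roll": 0.2},
  ],
)

```text
t: 16.82
tool_pos: [0.4889, -0.1738, 0.0885]
orientation: [1.756, 0.728, -1.746]
force: [0.7, -0.7, 4.4]
opening: 0.0575
```

```bash
python3 -c "
from h import *
go(.4888,-.1739,.091)
print(read_state()['wrist_torque'])"
```

```text
linear [-0.0042 -0.      0.0002] pos [ 0.4889 -0.1738  0.0885] yaw -44.45 q6 19.3 xaxis [ 0.0077 -0.0047 -1.    ] F [ 0.69 -0.74  4.35] open 0.0575 t 16.825
[-0.10959398  0.18792528 -0.00937867]
```

apply_moves(
  series=[
    {"jaw": 1, "linear": [0.0003, -0.0003, 0], "roll": 0.1},
    {"jaw": 1, "linear": [0.0003, -0.0003, 0], "roll": 0.2},
    {"jaw": 1, "linear": [0.0003, -0.0003, 0], "roll": 0.2},
  ],
)

```text
t: 17.2
tool_pos: [0.4888, -0.1737, 0.0883]
orientation: [1.823, 0.65, -1.812]
force: [0.1, -0.4, 3.9]
opening: 0.0574
```

```bash
python3 -c "
from h import *
go(.4888,-.1739,.091)
s=read_state();print(s['wrist_torque'],s['joint_torque'][5])"
```

```text
linear [-0.0045  0.0003  0.0003] pos [ 0.4888 -0.1737  0.0883] yaw -50.28 q6 25.1 xaxis [ 0.0077 -0.0047 -1.    ] F [ 0.07 -0.4   3.87] open 0.0574 t 17.2
[-0.18775941  0.13754372 -0.03348088] 0.5466539785265923
```

apply_moves(
  series=[
    {"jaw": 1, "linear": [0.0003, -0.0003, 0], "roll": 0.1},
    {"jaw": 1, "linear": [0.0003, -0.0003, 0], "roll": 0.2},
    {"jaw": 1, "linear": [0.0003, -0.0003, 0], "roll": 0.2},
  ],
)

```text
t: 17.58
tool_pos: [0.4888, -0.1738, 0.0882]
orientation: [1.888, 0.566, -1.876]
force: [0.8, -2.5, 3.8]
opening: 0.0578
```

Run:
```python
from h import *
go(.4888,-.1739,.091)
s=read_state();print(s['wrist_torque'],s['joint_torque'][5])
s,K,W=cam("side");a=cv2.resize(s[130:225,320:430],None,fx=5,fy=5,interpolation=cv2.INTER_CUBIC)
w,_,_=cam("wrist");w=cv2.resize(w[180:400,200:440],None,fx=2,fy=2)
o=np.zeros((max(a.shape[0],w.shape[0]),800,3),np.uint8);a=cv2.resize(a,None,fx=.58,fy=.58);o[:a.shape[0],:a.shape[1]]=a;o[:w.shape[0],320:]=w
cv2.imwrite("pics/s5.png",o)
```

```text
linear [-0.0047  0.0002  0.0001] pos [ 0.4888 -0.1738  0.0882] yaw -56.1 q6 30.9 xaxis [ 0.008  -0.0052 -1.    ] F [ 0.83 -2.51  3.83] open 0.0578 t 17.575
[-0.46680833  0.08103734  0.42257117] 1.0078063979744911
```

View pics/s5.png

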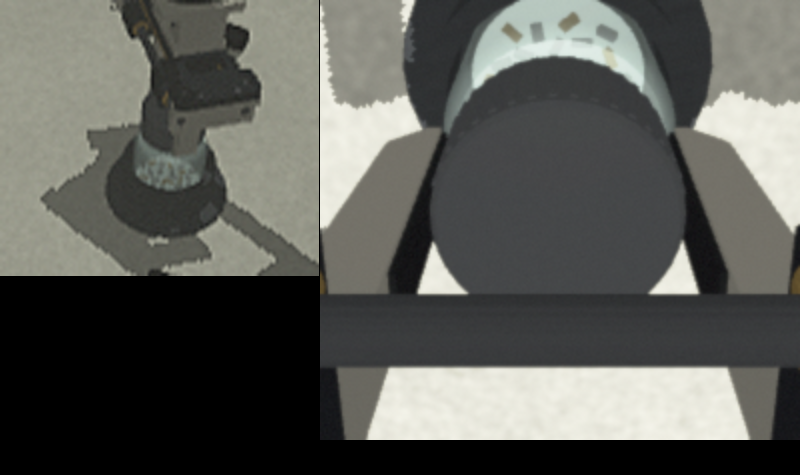

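The picture shows the lid level and low on the jar in the jaws, with its top at (558,195). The twist reaction jumped to 0.42 N m after ~72° clockwise, which matches lug travel from stop to stop. The edge is about 18.3 mm below the rim, so it is snug. I'll let go and rise.

apply_moves(
  series=[
    {"jaw": 1, "linear": [-0.001, 0, 0], "roll": 0},
    {"jaw": -1, "linear": [-0.001, 0, 0], "roll": 0},
    {"jaw": -1, "linear": [-0.001, 0, 0], "roll": 0},
    {"jaw": -1, "linear": [-0.001, 0, 0], "roll": 0},
    {"jaw": -1, "linear": [-0.001, 0, 0], "roll": 0},
    {"jaw": -1, "linear": [-0.001, 0, 0], "roll": 0},
    {"jaw": -1, "linear": [-0.001, 0, 0], "roll": 0},
  ],
)

```text
t: 18.55
tool_pos: [0.4888, -0.1737, 0.0888]
orientation: [1.888, 0.566, -1.876]
force: [0.3, 0.5, 0.5]
opening: 0.0927
```

apply_moves(
  series=[
    {"jaw": -1, "linear": [-0.02, 0, 0], "roll": 0},
    {"jaw": -1, "linear": [-0.06, 0, 0], "roll": 0},
    {"jaw": -1, "linear": [-0.12, 0, 0], "roll": 0},
    {"jaw": -1, "linear": [-0.18, 0, 0], "roll": 0},
    {"jaw": -1, "linear": [-0.2, 0, 0.1], "roll": 0},
    {"jaw": -1, "linear": [-0.2, 0, 0.13], "roll": 0},
    {"jaw": -1, "linear": [-0.2, 0, 0.13], "roll": 0},
    {"jaw": -1, "linear": [-0.2, 0, 0.13], "roll": 0},
  ],
)

```text
t: 19.55
tool_pos: [0.4235, -0.2161, 0.2082]
orientation: [1.889, 0.567, -1.876]
force: [-1.1, -0.3, 0.2]
opening: 0.0929
```

Run:
```python
from h import *
go(.4888,-.1739,.091)
w,K,W=cam("wrist");s,Ks,Ws=cam("side")
for nm,k,ww in(("w",K,W),("s",Ks,Ws)):
    print(nm,"lid top c",proj(k,ww,[.4887,-.1741,.1185]),"edge c",proj(k,ww,[.4887,-.1741,.0865]))
# wrist lid silhouette vs prediction
u=proj(K,W,[.4887,-.1741,.1185]).astype(int)
a=cv2.resize(s[130:225,320:430],None,fx=4,fy=4,interpolation=cv2.INTER_CUBIC)
y0=max(0,u[1]-75);x0=max(0,u[0]-80)
b=cv2.resize(w[y0:y0+150,x0:x0+160],None,fx=2.2,fy=2.2)
o=np.zeros((400,800,3),np.uint8);o[:a.shape[0],:a.shape[1]]=a;o[:b.shape[0],445:445+b.shape[1]]=b[:,:355]
cv2.imwrite("pics/f6.png",o);cv2.imwrite("pics/w6.png",w);print(x0,y0)
```

```text
linear [ 0.1959  0.0007 -0.1288] pos [ 0.4235 -0.2161  0.2082] yaw -56.13 q6 22.9 xaxis [ 0.0079 -0.0044 -1.    ] F [-1.12 -0.27  0.23] open 0.0929 t 19.55
w lid top c [320.77427444 103.61083843] edge c [320.16316732 102.8308263 ]
s lid top c [379.7340285  165.28519724] edge c [378.75586235 174.09051135]
240 28
```

View pics/f6.png

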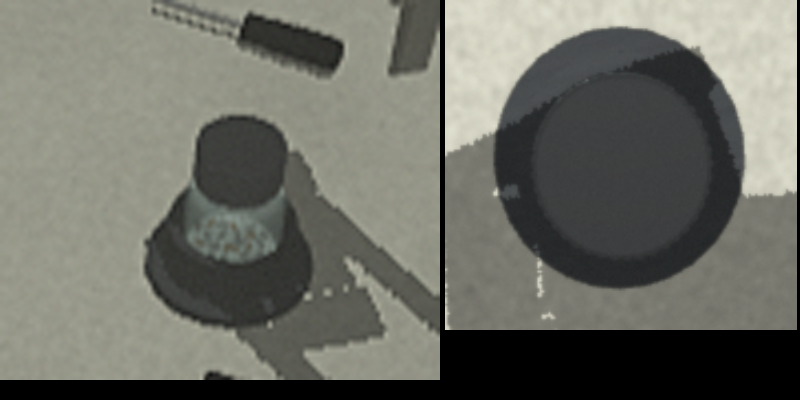

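The picture shows the released lid level and concentric on the jar. Its centre is at wrist (320.5,103) against a predicted (320.8,103.6), and at side (380,166) against (379.7,165.3). I'll hand the job in.

```bash
python3 -c "
from h import *
print(close_job())"
```

```text
the job is handed in; nothing more can be done
None
```

I put the lid on the jar, screwed it down, let go and handed the job in at about 19.6 s of the 72 s allowed.

**What I did:** I picked the largest of the three grey caps and set it on the neck with about 5 N. I turned it about 69° anticlockwise until the contact force fell to zero, then lowered it into the thread. I screwed it about 72° clockwise, feeding it down, until the twist reaction rose to 0.42 N m against the stops. The highest wrist force I read was about 5.5 N.

**Last checks:**
- **Height:** the arm's height put the lid's edge about 18.3 mm below the rim while still gripped, after allowing for the jar sinking on its pad. Snug is 18.5 mm.
- **Centring:** after release the lid looked level, and its centre was within 1 pixel of where I predicted it in the wrist and side views.
- **Release:** the gripper was open and clear, with the force near zero.

**Less certain:**
- **Seating after release:** the side view resolves height only to about 3 mm. That the lid is fully down rests mainly on the arm's height and the twist reading.
- **Turn angle:** the 72° is more than the "about 50°" in the task. It matches the lugs' roughly 70° of travel from stop to stop.
- **Small twist:** the twist reading stayed near zero until the stops were met.
- **Other objects:** I did not measure their positions again at the end, but the arm's path kept clear of them.

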